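# Lock the keyhole board stand onto its stud base

### The job

Two board stands lie on the bench; take the one whose plate has the keyhole slot and lock it onto the round weighted base: lower the large round end of the keyhole over the base's stud head until the plate lies flat on the base, then slide the stand along its slot until the stud stands home at the closed end of the narrow part. Let go and leave it lying flat and still on the base. Do not disturb the other stand, which has only a plain round hole.

Things in the scene. Friction and masses are not known exactly. Their poses are not given: they have to be found in the camera images.
- keyhole_stand: Board stand to lock, loose, 0.28 kg: dark steel plate 84 (x) x 184 (y, -144 to +40) x 6 mm with a keyhole through it, and a black grip post 24 mm thick (x +-12), 62 long (y -28 to +34), its top 45 above the underside. Origin: plate's underside under the post, z up. At the start flat on the bench, y axis within 20 deg of world y, left or right of the base.
- slot_end (a point): Centre of the half circle closing the keyhole's narrow end, on the plate's underside at stand (0, -55); axes as the stand. Narrow part 20 mm wide, from y = -77 to its closed edge at -45; a funnel opens it to the large hole, 50 mm diameter, centre at stand (0, -105). Locked, this point is on the stud's axis within a few mm: slide 50 mm along the stand's -y from hole centred on stud.
- stud_base: Round grey base fixed to the bench: disc 200 mm diameter, flat top 20 mm above the bench; in its centre an upright steel stud: neck 12 mm diameter, 14 high above the disc, then a domed head 30 mm diameter, 8 thick (34 to 42 mm above the bench). Origin: centre of the underside, on the stud's axis, z up. Its yaw means nothing: the stand may be locked on in any direction.
- plain_stand: The other board stand, loose, to be left alone: same plate, post, frame and start as keyhole_stand, but with only one plain round hole 22 mm in diameter at y = -105 mm and no slot.

How it is judged:
By the outcome, as a careful person would: the job done as asked, in the order asked, and still so for the second after the job is handed in, with the robot touching nothing.
It also fails if it takes over 48 s, if anything falls off the work surface, if the arm or the gripper's body presses on something with over 40 N, if the wrist force passes 120 N, or if a joint passes its speed limit or range.

### The arm

A 7-joint arm with a two-finger parallel gripper is mounted at the origin on a cart in front of the work surface, level with it; the furniture and walls round the work are solid. World frame = base frame: x ahead of the robot, y to its left, z up, the work surface at z = 0. Lengths are in m, angles in rad, forces in N, time in s.
With the tool pointing down it reaches from about 0.35 to 0.775 m from the base axis. Payload 3.1 kg.
Tool frame: the origin (TCP) lies at the very end of the fingers, on their centre line; the grasp point (between the pads) lies 19 mm behind it; z points along the fingers, y is the direction in which the jaws open and shut (so a half turn about z gives the same grasp; the last joint's range is limited). The gripper opens to 85 mm and grips with 20 to 120 N. Pads are 22 mm wide; open, the fingers measure 114 mm over their backs; the gripper's body (76 mm by 85 mm) begins 54 mm behind the grasp point. The pads swing forward as they close: fully open they stand 13 mm farther back than shut.
Start: joints at [-1.18, 0.311, 0.014, 1.512, -0.004, 1.319, -0.027], TCP at [0.231, 0.499, 0.231] pointing down, gripper open.
Joint ranges: [-2.7, 2.7], [-0.3, 1.91], [-1.27, 1.3], [0.12, 2.57], [-1.44, 4.58], [0.2, 2.03], [-3.05, 3.05]. Speed limits (rad/s): [2.79, 2.79, 3.14, 3.14, 3.14, 3.14, 3.14].

### API

Orientations are given as a 3x3 rotation matrix whose columns are the frame's x, y, z axes.
In Python, from cell import robot gives the robot as it stands.
- The arm moves only by the tool servo_tool, never from a script. Its argument "plan" is a list of rows, each an object of numbers: "x", "y", "z": the shift along the tool's x, y, z in units of 50 mm (1.0 is 50 mm); "twist": the turn about the tool's z in units of 8 degrees (1.0 is 8 degrees); "grip": the opening, from 0 (shut) to 1 (fully open). In form: [{"x": .., "y": .., "z": .., "twist": .., "grip": ..}, ...]. A call has 1 to 12 rows; each row shifts and turns the commanded pose from where the row before left it, along the tool's axes as they then stand; what a row does not reach is not made up. A row lasts 1/8 s, in which the tool goes at most 62.5 mm and 10.7 degrees, less where a joint would pass 70% of its speed; a pose out of reach is approached as far as the arm can. A call is refused whole if a number of a shift passes 1 or a number of a turn 1, either way. A call with a gripper value outside its range is refused whole. The fingers move at their own pace and stop on an object; "grip_force" is the grip in N (left out, the last holds). Time passes only in rows, so rows that do not move let the fingers close. It gives the time, the measured TCP pose, the force and the opening at its end, in the units of the state.
- robot.get_state(): the state, without advancing time (a new reading comes with each control period).
- robot.camera(name): name is "side" or "top" or "wrist"; returns the picture (480x640x3 uint8, blue, green, red); there is no depth.
- robot.camera_model(name): a dict with "mtx" (3x3 intrinsics, pixels), "rvec" (rotation vector, rad) and "tvec" (3), from world to camera coordinates, as OpenCV has them; the wrist camera has in their place "mount" (4x4, takes a point from camera to tool coordinates, whose origin is the TCP and whose axes are the flange's). Camera axes: x right, y down, z forward; pixel columns grow to the right and rows downward; lengths in m; the calibration is good to about 2 mm. A picture is of the moment at which its call begins: read the wrist's pose just before it. camera_model takes no time and is no camera call.
- robot.sign_off(): hands the job in, once; it reports no verdict.
The state is a dict: "t": time; "joint_positions": joint angles; "qvel": joint speeds; "joint_torque": joint torques, N m; "eef_pos": TCP position; "ee_rot": TCP orientation; "wrist_force": force on the tool from outside, world axes, zero at the start; "wrist_torque": the same for the moment, N m; "finger_gap": finger opening in m.
Only numpy, scipy, OpenCV 4.12 (cv2) and the standard library are available. Lean on these libraries where they do the work, as an engineer would, in place of code of your own. Each camera call takes 0.05 s, during which the arm holds its last target. There are 200 camera calls.

## Working session

There is one attempt and no reset: what is moved stays moved. The work goes in short steps, Python scripts to look and compute and a tool call to move; the robot and the scene stay as the last step left them, time stands still between calls to the robot, and variables do not carry over. Pictures are saved under pics/ and viewed, about 8 in all and at most 12, crops included, and the job is handed in when it is done.

Besides the shell and the picture viewer there is one more tool, called after ">>>" by a JSON object that holds its "fn" and its "kwargs". servo_tool: Moves the arm, as the interface text tells. Its arguments: {"type":"object","properties":{"plan":{"type":"array"},"grip_force":{"type":"number"}},"required":["plan"]}

```bash
mkdir -p pics; cat > h.py <<'E'
import numpy as np, cv2
from cell import robot
def model(n):
    m=robot.camera_model(n); K=np.array(m['mtx'],float)
    if 'mount' in m:
        s=robot.get_state(); T=np.eye(4); T[:3,:3]=s['ee_rot']; T[:3,3]=s['eef_pos']
        C=T@np.array(m['mount']); return K,C[:3,:3],C[:3,3]
    R=cv2.Rodrigues(np.array(m['rvec'],float))[0]; t=np.array(m['tvec'],float).ravel()
    return K,R.T,-R.T@t
def ray(M,uv,z):
    K,R,c=M; uv=np.atleast_2d(uv).astype(float)
    d=(R@np.linalg.inv(K)@np.c_[uv,np.ones(len(uv))].T).T
    return c+d*((z-c[2])/d[:,2])[:,None]
def proj(M,p):
    K,R,c=M; q=(np.atleast_2d(p)-c)@R@K.T; return q[:,:2]/q[:,2:]
E
python3 - <<'E'
from h import *
for n in('top','side'):
    cv2.imwrite(f'pics/{n}0.png',robot.camera(n)); M=model(n); print(n,M[2].round(3),M[0].round(1).tolist(),M[1].round(2).tolist())
s=robot.get_state(); print(s['t'],s['eef_pos'],np.round(s['ee_rot'],3).tolist(),s['finger_gap'],robot.camera_model('wrist'))
E
```

```text
top [0.337 0.055 1.231] [[494.1, 0.0, 314.3], [0.0, 494.1, 243.3], [0.0, 0.0, 1.0]] [[-0.02, -0.99, 0.11], [-1.0, 0.02, -0.01], [0.0, -0.11, -0.99]]
side [-0.058 -0.798  0.573] [[565.3, 0.0, 326.3], [0.0, 565.3, 239.7], [0.0, 0.0, 1.0]] [[0.86, -0.23, 0.45], [-0.51, -0.41, 0.76], [0.01, -0.88, -0.47]]
0.1 [0.23039088 0.49870072 0.23033062] [[-0.908, 0.419, -0.001], [0.419, 0.908, -0.002], [-0.0, -0.002, -1.0]] 0.08556172904246737 {'mtx': array([[353.55553461,   0.        , 327.66657823],
       [  0.        , 353.55553461, 237.2984646 ],
       [  0.        ,   0.        ,   1.        ]]), 'mount': array([[-2.50586965e-04, -9.52403321e-01, -3.04840697e-01,
         7.84005000e-02],
       [ 9.99999944e-01, -1.70894551e-04, -2.88105934e-04,
         1.67885457e-04],
       [ 2.22297435e-04, -3.04840752e-01,  9.52403311e-01,
        -1.42842298e-01],
       [ 0.00000000e+00,  0.00000000e+00,  0.00000000e+00,
         1.00000000e+00]])}
```

View pics/top0.png

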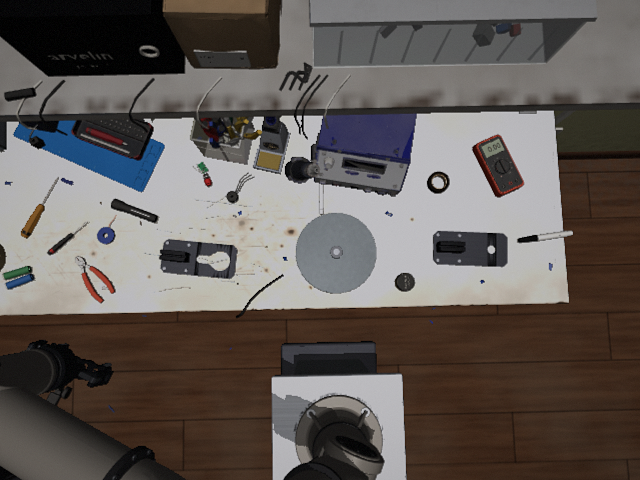

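View pics/side0.png

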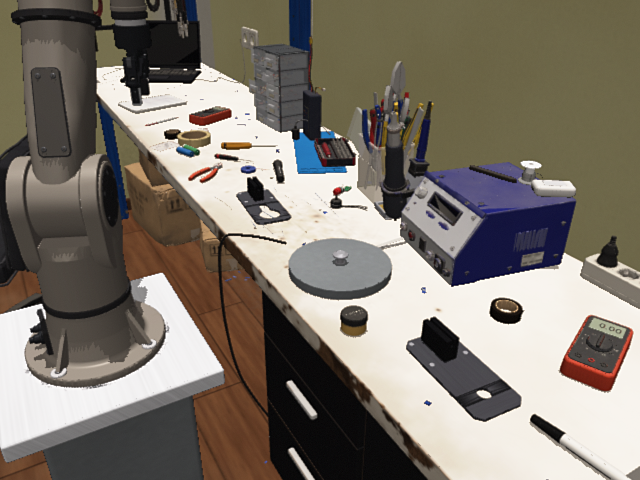

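The top view shows the keyhole stand on the left: its keyhole is at about (213,262) and its post at (180,255). The base stud is at (336,252), and the plain stand is on the right. Next I'll compute rough positions.

```bash
python3 - <<'E'
from h import *
im=cv2.imread('pics/top0.png'); M=model('top')
g=im.max(2); m=((g<110)&(np.ptp(im,axis=2)<40)).astype(np.uint8)
sub=np.zeros_like(m); sub[232:284,152:242]=m[232:284,152:242]
n,l,st,c=cv2.connectedComponentsWithStats(sub); k=1+np.argmax(st[1:,4]); 
cs,_=cv2.findContours((l==k).astype(np.uint8),cv2.RETR_CCOMP,cv2.CHAIN_APPROX_NONE); ct=max(cs,key=len)
W=ray(M,ct[:,0],0.006)[:,:2].astype(np.float32); r=cv2.minAreaRect(W); print(st[k],r); print(cv2.boxPoints(r))
print('stud',ray(M,[336,252],.042))
# disc
gm=cv2.inRange(im,(100,100,95),(165,165,160)); gm[:, :285]=0; gm[:,385:]=0; gm[:205]=0; gm[300:]=0
cs,_=cv2.findContours(gm,cv2.RETR_EXTERNAL,cv2.CHAIN_APPROX_NONE); ct=max(cs,key=cv2.contourArea)
D=ray(M,ct[:,0],.02)[:,:2].astype(np.float32); print('disc',cv2.fitEllipse(D))
E
```

```text
[ 159  239   79   40 2042] ((0.4418450891971588, 0.3389524221420288), (0.19159157574176788, 0.08434796333312988), 83.28045654296875)
[[0.3887518  0.24874943]
 [0.47252035 0.23887992]
 [0.49493837 0.4291554 ]
 [0.41116983 0.43902493]]
stud [[ 0.44742354 -0.00374872  0.042     ]]
disc ((0.4495314955711365, -0.0038703051395714283), (0.19680830836296082, 0.20160405337810516), 102.86759185791016)
```

>>> {"fn": "servo_tool", "kwargs": {"plan": [{"x":-0.82,"y":-0.055,"z":0.1},{"x":-0.82,"y":-0.055,"z":0.1},{"x":-0.82,"y":-0.055,"z":0.1},{"x":-0.82,"y":-0.055,"z":0.1},{"x":-0.82,"y":-0.055,"z":0.1},{"x":-0.82,"y":-0.055,"z":0.1},{"twist":-1},{"twist":-1},{"twist":-1},{"twist":-1},{"twist":-1},{"twist":-1}], "grip_force": 80}}

```text
validation failed for argument at $.pl...
```

>>> {"fn": "servo_tool", "kwargs": {"plan": [{"twist":-1},{"twist":-1},{"twist":-1},{"twist":-1},{"twist":-1},{"twist":-1},{"twist":-1},{"twist":-0.5},{}]}}

```text
validation failed for argument at $.pl...
```

```bash
python3 - <<'E'
from h import *
cv2.imwrite('pics/w1.png',robot.camera('wrist'))
s=robot.get_state(); print(s['t'],s['eef_pos'],np.round(s['ee_rot'],3).tolist(),np.round(s['joint_positions'],2))
np.savez('w1.npz',*model('wrist'))
E
```

```text
0.15 [0.23042524 0.49877878 0.23044813] [[-0.908, 0.419, -0.001], [0.419, 0.908, -0.002], [-0.0, -0.002, -1.0]] [-1.18  0.31  0.01  1.51 -0.    1.32 -0.03]
```

View pics/w1.png

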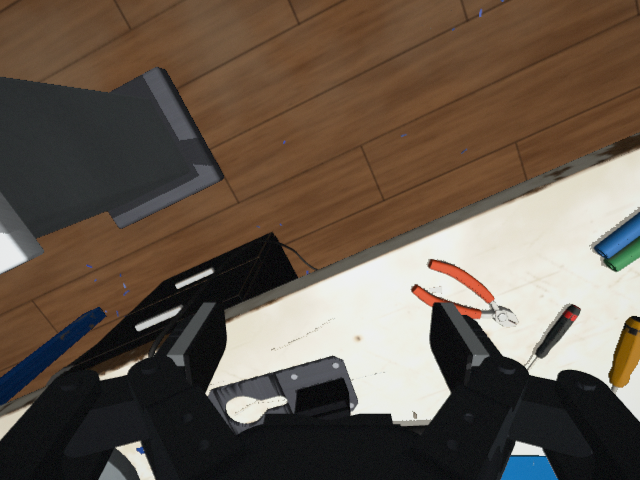

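Both moves were refused because the rows lacked some keys, so the arm hasn't moved. The wrist picture is still from the start pose, with the stand visible near (290,390). I'll resend with every key in each row.

>>> {"fn": "servo_tool", "kwargs": {"plan": [{"x":-0.82,"y":-0.055,"z":0.1,"twist":0,"grip":1},{"x":-0.82,"y":-0.055,"z":0.1,"twist":0,"grip":1},{"x":-0.82,"y":-0.055,"z":0.1,"twist":0,"grip":1},{"x":-0.82,"y":-0.055,"z":0.1,"twist":0,"grip":1},{"x":-0.82,"y":-0.055,"z":0.1,"twist":0,"grip":1},{"x":-0.82,"y":-0.055,"z":0.1,"twist":0,"grip":1},{"x":0,"y":0,"z":0,"twist":-1,"grip":1},{"x":0,"y":0,"z":0,"twist":-1,"grip":1},{"x":0,"y":0,"z":0,"twist":-1,"grip":1},{"x":0,"y":0,"z":0,"twist":-1,"grip":1},{"x":0,"y":0,"z":0,"twist":-1,"grip":1},{"x":0,"y":0,"z":0,"twist":-1,"grip":1}], "grip_force": 80}}

```text
t: 1.65
eef_pos: [0.4468, 0.3809, 0.2007]
ee_rot: [[-0.917, -0.398, -0.001], [-0.398, 0.917, -0.001], [0.001, -0.0, -1.0]]
wrist_force: [-0.7, -0.0, -0.1]
finger_gap: 0.0852
```

>>> {"fn": "servo_tool", "kwargs": {"plan": [{"x":0,"y":0,"z":0,"twist":-1,"grip":1},{"x":0,"y":0,"z":0,"twist":-1,"grip":1},{"x":0,"y":0,"z":0,"twist":-1,"grip":1},{"x":0,"y":0,"z":0,"twist":-1,"grip":1},{"x":0,"y":0,"z":0,"twist":-1,"grip":1},{"x":0,"y":0,"z":0,"twist":-1,"grip":1},{"x":0,"y":0,"z":0,"twist":-1,"grip":1},{"x":0,"y":0,"z":0,"twist":-0.5,"grip":1},{"x":0,"y":0,"z":0,"twist":0,"grip":1}]}}

```text
t: 2.78
eef_pos: [0.4469, 0.3809, 0.2009]
ee_rot: [[-0.119, -0.993, -0.001], [-0.993, 0.119, -0.001], [0.001, 0.001, -1.0]]
wrist_force: [-0.2, 0.6, 0.7]
finger_gap: 0.0854
```

```bash
python3 - <<'E'
from h import *
cv2.imwrite('pics/w2.png',robot.camera('wrist'))
s=robot.get_state(); print(s['t'],s['eef_pos'],np.round(s['ee_rot'],3).tolist(),np.round(s['joint_positions'],2))
np.savez('w2.npz',*model('wrist'))
E
```

```text
2.825 [0.4469459  0.38097042 0.20093274] [[-0.12, -0.993, -0.001], [-0.993, 0.12, -0.0], [0.0, 0.001, -1.0]] [-0.58  0.42 -0.22  1.45  0.09  1.29  2.21]
```

View pics/w2.png

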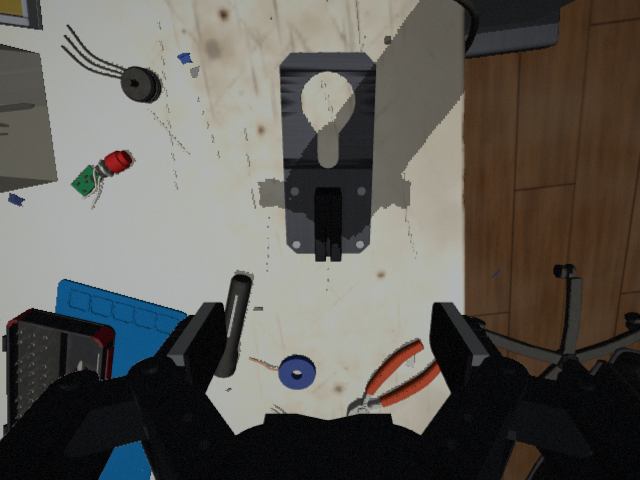

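The wrist view shows the keyhole stand lying squarely ahead: hole centre about (328,100), slot end about (328,168), post front about (328,190). Its plate edges run (281..376) at row 90 and (287..371) at row 240.

```bash
python3 - <<'E'
from h import *
d=np.load('w2.npz'); M=(d['arr_0'],d['arr_1'],d['arr_2'])
im=cv2.imread('pics/w2.png')
P=ray(M,[[295,191],[362,191],[296,245],[360,245],[328,168],[328,70],[303,99],[354,99]],.006)[:,:2]; print(P.round(4))
a=(P[0]+P[1])/2; b=(P[2]+P[3])/2; u=b-a; print('screw axis',a,b,np.degrees(np.arctan2(u[1],u[0])))
top=ray(M,[[317,189],[340,189]],.045); print('post top front',top)
for r in (90,110,150,215,235):
    row=im[r,265:395].max(1).astype(int); dk=np.where(row<105)[0]+265; print(r,dk.min(),dk.max())
E
```

```text
[[0.4758 0.3607]
 [0.4118 0.3684]
 [0.4829 0.4151]
 [0.4188 0.4229]
 [0.4417 0.3428]
 [0.4316 0.259 ]
 [0.4565 0.2797]
 [0.4114 0.2852]]
screw axis [0.44379595 0.36453423] [0.45084599 0.41902531] 82.6280462871308
post top front [[0.4525573  0.35466637 0.045     ]
 [0.43314718 0.35701156 0.045     ]]
90 280 394
110 281 394
150 283 394
215 286 371
235 286 369
```

>>> {"fn": "servo_tool", "kwargs": {"plan": [{"x":0.04,"y":0,"z":0.9,"twist":0,"grip":1},{"x":0.04,"y":0,"z":0.9,"twist":0,"grip":1},{"x":0,"y":0,"z":0.8,"twist":0,"grip":1},{"x":0,"y":0,"z":0.6,"twist":0,"grip":0.7},{"x":0,"y":0,"z":0.4,"twist":0,"grip":0.6},{"x":0,"y":0,"z":0.18,"twist":0,"grip":0.5},{"x":0,"y":0,"z":0,"twist":0,"grip":0.4},{"x":0,"y":0,"z":0,"twist":0,"grip":0.2},{"x":0,"y":0,"z":0,"twist":0,"grip":0},{"x":0,"y":0,"z":0,"twist":0,"grip":0},{"x":0,"y":0,"z":0,"twist":0,"grip":0},{"x":0,"y":0,"z":0,"twist":0,"grip":0}], "grip_force": 90}}

```text
t: 4.32
eef_pos: [0.4473, 0.3779, 0.0134]
ee_rot: [[-0.118, -0.993, 0.002], [-0.993, 0.118, 0.001], [-0.002, -0.001, -1.0]]
wrist_force: [-0.0, 0.4, 6.2]
finger_gap: 0.0228
```

>>> {"fn": "servo_tool", "kwargs": {"plan": [{"x":0,"y":0,"z":-0.3,"twist":0,"grip":0},{"x":0,"y":0,"z":-0.6,"twist":0,"grip":0},{"x":0,"y":0,"z":-0.6,"twist":0,"grip":0},{"x":0.5,"y":-0.13,"z":0,"twist":0,"grip":0},{"x":0.8,"y":-0.2,"z":0,"twist":0,"grip":0},{"x":0.9,"y":-0.23,"z":0,"twist":0,"grip":0},{"x":0.9,"y":-0.23,"z":0,"twist":0,"grip":0},{"x":0.9,"y":-0.23,"z":0,"twist":0,"grip":0},{"x":0.8,"y":-0.2,"z":0,"twist":0,"grip":0},{"x":0.6,"y":-0.16,"z":0,"twist":0,"grip":0},{"x":0.35,"y":-0.08,"z":0,"twist":0,"grip":0},{"x":0,"y":0,"z":0,"twist":0,"grip":0}]}}

```text
t: 5.82
eef_pos: [0.4845, 0.0809, 0.0871]
ee_rot: [[-0.122, -0.993, -0.001], [-0.993, 0.122, -0.001], [0.001, 0.001, -1.0]]
wrist_force: [0.1, 0.1, -2.7]
finger_gap: 0.0227
```

>>> {"fn": "servo_tool", "kwargs": {"plan": [{"x":0,"y":0,"z":0,"twist":0.5,"grip":0},{"x":0,"y":0,"z":0,"twist":0.5,"grip":0},{"x":0,"y":0,"z":0,"twist":0.5,"grip":0},{"x":0,"y":0,"z":0,"twist":0.5,"grip":0},{"x":0,"y":0,"z":0,"twist":0,"grip":0},{"x":0,"y":0,"z":0,"twist":0,"grip":0}]}}

```text
t: 6.58
eef_pos: [0.4847, 0.0841, 0.0872]
ee_rot: [[-0.385, -0.923, -0.0], [-0.923, 0.385, 0.0], [-0.0, 0.001, -1.0]]
wrist_force: [-0.8, -0.1, -2.8]
finger_gap: 0.0231
```

```bash
python3 - <<'E'
from h import *
cv2.imwrite('pics/w3.png',robot.camera('wrist'))
s=robot.get_state(); print(s['t'],s['eef_pos'],np.round(s['ee_rot'],3).tolist(),np.round(s['joint_positions'],2),s['wrist_force'],s['finger_gap'])
M=model('wrist');np.savez('w3.npz',*M)
print(proj(M,[[.4485,-.004,.042]]))
# expected hole centre in stand held
R=np.array(s['ee_rot']);h=s['eef_pos']+R@[.096,0,.0075]; print('hole exp',h,proj(M,[h]))
E
```

```text
6.625 [0.48483289 0.08375823 0.08726413] [[-0.386, -0.923, -0.0], [-0.923, 0.386, 0.0], [-0.0, 0.0, -1.0]] [-0.14  0.33 -0.08  1.87  0.03  0.95  2.51] [-0.32185589 -0.78584918 -3.07213172] 0.022565324717011226
[[326.20838973  87.65910416]]
hole exp [ 0.44779252 -0.00480685  0.07974838] [[326.70394646  75.26486103]]
```

View pics/w3.png

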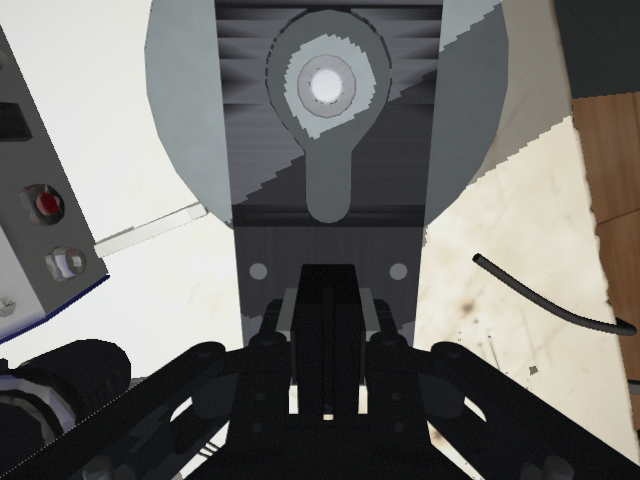

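The hole, about (328,73), sits right over the stud head at (327,86), less than 2 mm from the prediction. The difference in rows is parallax. Next I'll lower the stand.

>>> {"fn": "servo_tool", "kwargs": {"plan": [{"x":0,"y":0,"z":0.15,"twist":0,"grip":0},{"x":0,"y":0,"z":0.2,"twist":0,"grip":0},{"x":0,"y":0,"z":0.2,"twist":0,"grip":0},{"x":0,"y":0,"z":0.2,"twist":0,"grip":0},{"x":0,"y":0,"z":0.15,"twist":0,"grip":0},{"x":0,"y":0,"z":0.1,"twist":0,"grip":0},{"x":0,"y":0,"z":0.03,"twist":0,"grip":0},{"x":0,"y":0,"z":0,"twist":0,"grip":0},{"x":0,"y":0,"z":0,"twist":0,"grip":0}]}}

```text
t: 7.75
eef_pos: [0.4854, 0.0832, 0.0362]
ee_rot: [[-0.387, -0.922, 0.001], [-0.922, 0.387, 0.0], [-0.001, -0.001, -1.0]]
wrist_force: [0.4, -0.1, -1.8]
finger_gap: 0.023
```

>>> {"fn": "servo_tool", "kwargs": {"plan": [{"x":0,"y":0,"z":0.03,"twist":0,"grip":0},{"x":0,"y":0,"z":0.02,"twist":0,"grip":0},{"x":0,"y":0,"z":0,"twist":0,"grip":0},{"x":0,"y":0,"z":0,"twist":0,"grip":0}]}}

```text
t: 8.25
eef_pos: [0.4852, 0.0831, 0.0334]
ee_rot: [[-0.387, -0.922, 0.0], [-0.922, 0.387, 0.0], [-0.0, -0.0, -1.0]]
wrist_force: [0.4, -0.3, -2.9]
finger_gap: 0.0227
```

>>> {"fn": "servo_tool", "kwargs": {"plan": [{"x":0,"y":0,"z":0.02,"twist":0,"grip":0},{"x":0,"y":0,"z":0.02,"twist":0,"grip":0},{"x":0,"y":0,"z":0,"twist":0,"grip":0}]}}

```text
t: 8.62
eef_pos: [0.4851, 0.0832, 0.0333]
ee_rot: [[-0.387, -0.922, 0.0], [-0.922, 0.387, -0.0], [0.0, -0.0, -1.0]]
wrist_force: [-4.5, -0.5, 11.8]
finger_gap: 0.0229
```

>>> {"fn": "servo_tool", "kwargs": {"plan": [{"x":0.03,"y":0,"z":-0.015,"twist":0,"grip":0},{"x":0.1,"y":0,"z":0,"twist":0,"grip":0},{"x":0.1,"y":0,"z":0,"twist":0,"grip":0},{"x":0.1,"y":0,"z":0,"twist":0,"grip":0},{"x":0.1,"y":0,"z":0,"twist":0,"grip":0},{"x":0.1,"y":0,"z":0,"twist":0,"grip":0},{"x":0.1,"y":0,"z":0,"twist":0,"grip":0},{"x":0.1,"y":0,"z":0,"twist":0,"grip":0},{"x":0.1,"y":0,"z":0,"twist":0,"grip":0},{"x":0.1,"y":0,"z":0,"twist":0,"grip":0},{"x":0.02,"y":0,"z":0,"twist":0,"grip":0},{"x":0,"y":0,"z":0,"twist":0,"grip":0}]}}

```text
t: 10.12
eef_pos: [0.4691, 0.0401, 0.0333]
ee_rot: [[-0.388, -0.922, 0.005], [-0.922, 0.388, 0.002], [-0.003, -0.004, -1.0]]
wrist_force: [2.5, 4.1, 5.5]
finger_gap: 0.0228
```

```bash
python3 - <<'E'
from h import *
cv2.imwrite('pics/w4.png',robot.camera('wrist'))
s=robot.get_state(); print(s['t'],s['eef_pos'],s['wrist_force'],s['finger_gap'])
M=model('wrist');np.savez('w4.npz',*M)
R=np.array(s['ee_rot']); print('slot end',s['eef_pos']+R@[.046,0,0],proj(M,[[.4485,-.004,.042]]))
E
```

```text
10.175 [0.46905915 0.04007901 0.03333076] [2.08875237 3.95372412 6.42174224] 0.022862213576940293
slot end [ 0.45122415 -0.00232251  0.03317598] [[331.44225377 203.7789529 ]]
```

View pics/w4.png

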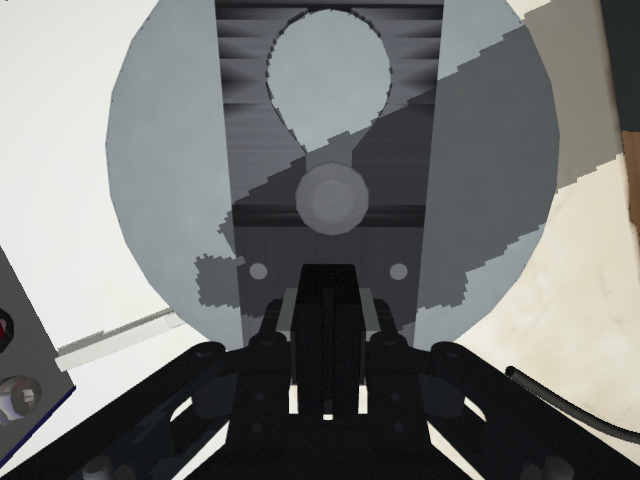

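```bash
python3 - <<'E'
from h import *
d=np.load('w4.npz'); M=(d['arr_0'],d['arr_1'],d['arr_2']); s=robot.get_state(); R=np.array(s['ee_rot']);p=np.array(s['eef_pos'])
f=lambda uv,z:((ray(M,uv,z)-p)@R).round(4)
print('stud',f([332,198],.038),'closed edge',f([328,222],.026),'hole far',f([328,11],.026),'hole sides',f([[266,73],[391,73]],.026), f([[305,180],[351,180]],.026))
E
```

```text
stud [[ 0.05    0.0021 -0.0048]] closed edge [[0.0369 0.0005 0.0072]] hole far [[0.1177 0.0005 0.0069]] hole sides [[ 0.0968 -0.0235  0.0071]
 [ 0.0967  0.0249  0.0069]] [[ 0.0553 -0.0092  0.0072]
 [ 0.0554  0.0102  0.0071]]
```

The stud is in the narrow part, its head at (332,198), with about 3 mm still to go and 1.6 mm sideways. I'll push it the rest of the way.

>>> {"fn": "servo_tool", "kwargs": {"plan": [{"x":0.03,"y":0.02,"z":0,"twist":0,"grip":0},{"x":0.03,"y":0.01,"z":0,"twist":0,"grip":0},{"x":0.03,"y":0,"z":0,"twist":0,"grip":0},{"x":0,"y":0,"z":0,"twist":0,"grip":0},{"x":0,"y":0,"z":0,"twist":0,"grip":0}]}}

```text
t: 10.8
eef_pos: [0.4663, 0.0364, 0.0334]
ee_rot: [[-0.387, -0.922, 0.006], [-0.922, 0.387, 0.001], [-0.003, -0.005, -1.0]]
wrist_force: [2.2, 3.8, 5.6]
finger_gap: 0.0227
```

>>> {"fn": "servo_tool", "kwargs": {"plan": [{"x":0,"y":0,"z":0,"twist":0,"grip":0.3},{"x":0,"y":0,"z":0,"twist":0,"grip":0.4},{"x":0,"y":0,"z":0,"twist":0,"grip":0.5},{"x":0,"y":0,"z":0,"twist":0,"grip":0.7},{"x":0,"y":0,"z":0,"twist":0,"grip":0.7},{"x":0,"y":0,"z":-0.3,"twist":0,"grip":0.7},{"x":0,"y":0,"z":-0.7,"twist":0,"grip":0.7},{"x":0,"y":0,"z":-0.8,"twist":0,"grip":0.7},{"x":0,"y":0,"z":-0.7,"twist":0,"grip":0.7},{"x":-0.4,"y":0,"z":-0.4,"twist":0,"grip":0.7},{"x":0,"y":0,"z":0,"twist":0,"grip":0.7},{"x":0,"y":0,"z":0,"twist":0,"grip":0.7}]}}

```text
t: 12.3
eef_pos: [0.4703, 0.0534, 0.1764]
ee_rot: [[-0.387, -0.922, -0.002], [-0.922, 0.387, -0.001], [0.002, 0.001, -1.0]]
wrist_force: [0.4, -0.1, -0.6]
finger_gap: 0.0596
```

```bash
python3 - <<'E'
from h import *
w=robot.camera('wrist'); t=robot.camera('side'); M=model('wrist');np.savez('w5.npz',*M)
cv2.imwrite('pics/w5.png',np.hstack([w[:,120:540],cv2.resize(t[180:360,240:440],None,fx=1.9,fy=1.9)[:480] if 0 else cv2.copyMakeBorder(cv2.resize(t[200:340,240:430],None,fx=2,fy=2),0,200,0,0,cv2.BORDER_CONSTANT)]))
s=robot.get_state(); print(s['t'],s['eef_pos'],s['wrist_force'])
E
```

```text
12.4 [0.4700462  0.0531071  0.17584002] [-0.08706982  0.03024116 -0.16799756]
```

View pics/w5.png

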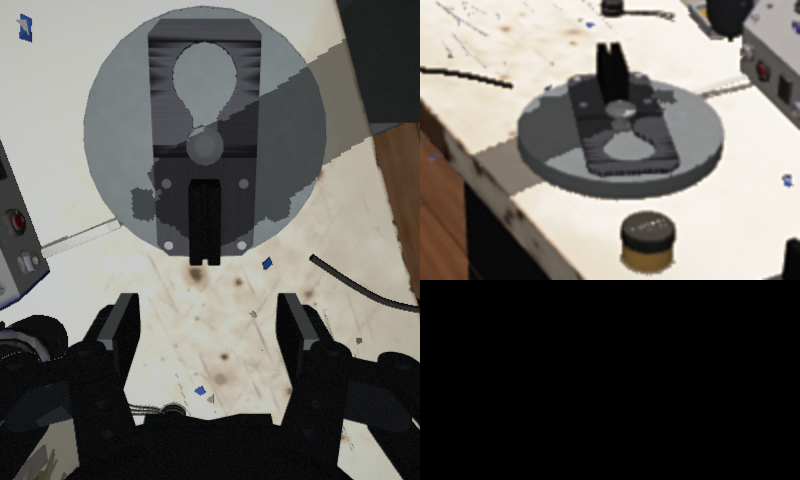

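The stand lies flat on the base and clear of the gripper, with the stud head at (325,146) and the far edge of the hole at (325,42) in the wrist image. I'll run a numeric check before handing in.

```bash
python3 - <<'E'
from h import *
d=np.load('w5.npz'); M=(d['arr_0'],d['arr_1'],d['arr_2'])
a=ray(M,[325,146],.038)[0]; b=ray(M,[325,42],.026)[0]; print(a,b,'dist (75 ideal):',np.linalg.norm((a-b)[:2]))
c=ray(M,[[293,75],[357,75]],.026).mean(0); print('hole c to stud (50):',np.linalg.norm((a-c)[:2]))
t=robot.camera('top').astype(int)-cv2.imread('pics/top0.png'); print('plain region changed px',(abs(t[225:275,425:515]).max(2)>40).sum())
E
```

```text
[ 0.44719784 -0.00475156  0.038     ] [ 0.41838445 -0.07281246  0.026     ] dist (75 ideal): 0.07390870985517606
hole c to stud (50): 0.05156486817543502
plain region changed px 0
```

```bash
python3 -c "
from cell import robot; print(robot.sign_off())"
```

```text
the job is handed in; nothing more can be done
None
```

The keyhole stand is locked on the base, and I handed the job in at about 12.5 s of the 48 s allowed. I gripped it by its post, lowered the large hole over the stud until the plate touched the disc, then slid it about 50 mm along its slot, let go and backed off.

- **Position on the stud:** in the last wrist picture the stud was 51.6 mm from the hole centre (50 ideal) and 73.9 mm from the hole's far edge (75 ideal). The two measures disagree slightly, but both put the stud within about 2 mm of home.
- **Flat and free:** the side picture showed the plate flat on the base. The wrist force was near zero with the gripper clear of the stand.
- **Plain stand:** it was not disturbed. No pixels changed around it in the top picture.
- **Problems on the way:** the first two move calls were refused because their rows lacked some values, with no motion. The first slide stopped about 3 mm short, and a small extra push of about 4.5 mm finished it.

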